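# Clip the headphone hanger onto the slotted lamp post

## Robot

A 6-joint arm with a two-finger parallel gripper is mounted at the origin on the work surface. World frame = base frame: x ahead of the robot, y to its left, z up, the work surface at z = 0. Lengths are in m, angles in rad, forces in N, time in s.
With the tool pointing down it reaches from about 0.35 to 0.775 m from the base axis. Payload 5.5 kg.
Tool frame: the origin (TCP) lies between the finger pads; the fingertips stand 11 mm ahead of it and the grasp point (between the pads) lies 8 mm behind it (tips_ahead is the distance from the TCP to the fingertips, in m); z points along the fingers, y is the line along which they close (so a half turn about z gives the same grasp; the last joint's range is limited). The gripper opens to 85 mm and grips with 20 to 120 N. Pads are 22 mm wide; open, the fingers measure 114 mm over their backs; the gripper's body (76 mm by 85 mm) begins 54 mm behind the grasp point. The pads swing forward as they close: fully open they stand 13 mm farther back than shut.
Start: joints at [1.044, 0.313, 0.046, 1.304, 0, 1.431], TCP at [0.217, 0.533, 0.242] pointing down, gripper open.
Joint ranges: [-2.76, 2.76], [-0.86, 1.69], [-1.03, 1.26], [-2.2, 2.34], [-1.47, 1.5], [-3.14, 3.14]. Speed limits (rad/s): [2.57, 2.57, 3.14, 3.14, 3.14, 3.14].

## Interface

Orientations are given as a unit quaternion [w, x, y, z].
In Python, from workcell import * gives the robot as it stands. The module is installed in compiled form; this text tells all that it offers.
- The arm moves only by the tool jog_arm, never from a script. Its argument "moves" is a list of rows, each an object with "fingers": the closure, from 0 (fully open) to 1 (shut); "slide": the shift along the tool's x, y, z in mm, a list of three; "angular": the turn, a rotation vector about the tool's x, y, z in degrees, a list of three. A call has 1 to 10 rows; each row is the pose to reach, as a shift and turn from the pose commanded when the call began, along the tool's axes at that moment; what a row does not reach only later rows make up. A row lasts 1/12 s, in which the tool goes at most 41.7 mm and 7.16 degrees, less where a joint would pass 70% of its speed; a pose out of reach is approached as far as the arm can. A call with a gripper value outside its range is refused whole. The fingers move at their own pace and stop on an object; "squeeze" is the grip in N (left out, the last holds). Time passes only in rows, so rows that repeat a pose let the fingers close. It gives the time, the measured TCP pose, the force, the opening and the grip force at its end, in the units of the state.
- get_state(): the state, without advancing time (a new reading comes with each control period).
- read_camera(name): name is "scene" or "top" or "wrist"; returns a dict with "color" (384x512x3 uint8, red, green, blue), "fovy" (degrees; the focal length in pixels is half the picture's height over the tangent of half this angle, whatever the lens; pixels are square), "cx", "cy" (the principal point, pixels), "world_from_camera" (4x4, takes a point from camera to world coordinates); the wrist camera has in their place "tool_from_camera" (4x4, takes a point from camera to tool coordinates, whose origin is the TCP and whose axes are the flange's). Camera axes: x right, y down, z forward; pixel columns grow to the right and rows downward; lengths in m; the calibration is good to about 2 mm. The wrist camera is an equidistant fisheye: a pixel r from the principal point sees the ray r / f radians off the axis. A picture is of the moment at which its call begins: read the wrist's pose just before it. There is no depth.
- hand_in(): hands the job in; it is judged then, once.
Trained networks look in a picture, given as the dict that the camera call returned (one of the last four; its "shot" number tells which), for a name from the list of things; names that differ only in an ending like _2 or _b are one class to them, and where a whole thing is asked for, a point or a joint stands for the part that bears it (a point fixed in the world has none). Each returns a list of dicts, best first, with "p" (0 to 1); they miss things now and then, are a little off and sometimes report something else, mostly with a low value. They report only what shows in the picture. A call takes as long as a camera call. They do not tell look-alikes from the thing itself.
- look_for(target, picture): "point" ([column, row] in pixels, amid what is visible of it).
- tip_of(target, picture): "point" ([column, row] in pixels: a listed point, or the origin of a listed thing).
The state is a dict: "clock": time; "joint_pos": joint angles; "qvel": joint speeds; "tau": joint torques, N m; "tcp_pos": TCP position; "orientation": TCP orientation; "wrist_force": force on the tool from outside, world axes, zero at the start; "ft_torque": the same for the moment, N m; "finger_gap": finger opening in m; "grip_force": force on a finger pad.
Only numpy, scipy, OpenCV 4.12 (cv2) and the standard library are available. Lean on these libraries where they do the work, as an engineer would, in place of code of your own. Each camera call takes 0.05 s, during which the arm holds its last target. There are 200 camera calls.

## Task

Pick up the wooden headphone hanger from the desk and hook its two claws into the top two of the three slots in the front of the lamp post, below the lamp head. Press it down until it is fully home and the spring catch has snapped over the upper claw, then let go and leave it hanging there level. Do not knock over or push aside the tumbler, toy figure, computer mouse or little carton.

Things in the scene. Friction and masses are not known exactly. Their poses are not given: they have to be found in the camera images.
- hanger_grip (a point): Grasp point of the loose hanger (0.2 kg), which starts upright on the desk. x points from arm to back plate, z up. Wooden arm: 30 mm wide, 36 high, x -30 to 74; this point is on its centre plane, 24 above its flat underside. End stop x -38 to -30, up to z 26. Dark steel back plate at the rear: 40 wide, 110 tall (z -24 to 86), rear face at x 80.
- upper_claw (a point): On the hanger, axes alike: rear face of its back plate, under the neck of the upper claw (x 80, z 66 mm from the grasp point). The lower claw is equal, 60 mm below. A claw, 8 mm wide, centred in y: neck 10 high reaching x 12.5, and at its end a lip 6 thick hanging 16 below the neck; gap of 6.5 between back plate and lip; 26 high in all.
- seat (a point): Where the hanger's grasp point lies when home, with the hanger's axes then: x into the post, z up. Fixed to the post, 124 mm above the desk and 80 in front of its face. From 20 mm above home both claws pass straight in along x (4 mm to spare above and below, 3 each side) till the back plate meets the face; then 20 mm straight down. Home, it has 2.5 mm play along x and sags up to 2 degrees.
- top_slot (a point): Middle of the top slot's lower edge, on the front face of the post, 190 mm above the desk; axes as the seat. Post: upright grey steel channel 60 mm wide, fixed, front sheet 4 mm thick, three slots on its centre line, each 14 wide, 34 high, open behind, lower edges 70, 130 and 190 above the desk. Home, the neck undersides rest on the edges at 130 and 190. Foot plate behind it, 140 wide, 8 thick.
- lamp_edge (a point): Middle of the front lower edge of the fixed white lamp head on the post, 295 mm above the desk; axes as the seat. The head is 90 mm wide, 18 thick, and juts 100 mm out from the post's face over the seat, so a gripper pointing straight down cannot reach in there: grasp the arm with the gripper's body leaning back from the claws by some 30 to 40 degrees.
- catch (a joint): Spring catch, a small steel bolt behind the top slot. 0: sprung forward (free, or snapped over a claw that is home); grows, in m, to 0.014 as it is pushed back. The upper claw going in pushes it back about 8 mm against 2 N rising to 4 N; it drags on the claw on the way down and springs back above the neck in the last 2 mm.
- tumbler: Bystander: closed white tumbler, 76 mm across, 168 mm tall; origin at the centre of its underside.
- figure: Bystander: yellow toy figure, 54 mm across, 87 mm tall; origin at the centre of its underside.
- mouse: Bystander: black computer mouse, 112 x 60 x 33 mm, long side along its x; origin at the centre of its underside.
- carton: Bystander: little cardboard carton lying flat, 50 x 36 x 18 mm, long side along its x; origin at the centre of its underside.
There are look-alikes about, which are no part of the job. Of the things that look like the part that bears hanger_grip, the smallest one is meant.

How it is judged:
At the end, for the whole second after the job is handed in: The hanger hangs in the top two slots, its grasp point within 6 mm sideways, 7 mm low to 6 mm high and 7 mm out to 4 mm in of the seat, level within 0.09 rad, square to the post within 0.12 rad; the catch is within 3 mm of free and still; bystanders within 30 mm of their places and upright (x of hanger_grip in the frame of seat between -0.007 and 0.004 m and y of hanger_grip in the frame of seat between -0.006 and 0.006 m and z of hanger_grip in the frame of seat between -0.007 and 0.006 m and angle between the z axis of hanger_grip and the z axis of seat, either way round below 0.09 rad and angle between the x axis of hanger_grip and the x axis of seat, either way round below 0.12 rad and value of joint catch below 0.003 m and velocity of joint catch below 0.02 m/s); the robot touches nothing.
It fails at once if the white tumbler is pushed aside or knocked over (distance of tumbler from where it was at the start of the episode above 0.03 m or angle between tumbler's own z axis and vertical above 0.5 rad).
It fails at once if the toy figure is pushed aside or knocked over (distance of figure from where it was at the start of the episode above 0.03 m or angle between figure's own z axis and vertical above 0.5 rad).
It fails at once if the mouse is pushed aside or knocked over (distance of mouse from where it was at the start of the episode above 0.03 m or angle between mouse's own z axis and vertical above 0.5 rad).
It fails at once if the little carton is pushed aside or knocked over (distance of carton from where it was at the start of the episode above 0.03 m or angle between carton's own z axis and vertical above 0.5 rad).
It also fails if it takes over 59 s, if anything falls off the work surface, if the arm or the gripper's body presses on something with over 40 N, if the wrist force passes 120 N, or if a joint passes its speed limit or range.

## Working session

There is one attempt and no reset: what is moved stays moved. The work goes in short steps, Python scripts to look and compute and a tool call to move; the robot and the scene stay as the last step left them, time stands still between calls to the robot, and variables do not carry over. Pictures are saved under pics/ and viewed, at most 10 in all, crops included, and the job is handed in when it is done.

Besides the shell and the picture viewer there is one more tool, called after "Emit:" as name([rows], argument=value, ...), one row to a line, values as JSON. jog_arm: Moves the arm, as the interface text tells. Its arguments: {"type":"object","properties":{"moves":{"type":"array","items":{"type":"object","properties":{"fingers":{"type":"number"},"slide":{"type":"array","items":{"type":"number"}},"angular":{"type":"array","items":{"type":"number"}}}}},"squeeze":{"type":"number"}},"required":["moves"]}

```bash
mkdir -p pics; cat > h.py <<'E'
from workcell import *
import numpy as np, cv2
from scipy.spatial.transform import Rotation as R
def f(p): return 192/np.tan(np.radians(p["fovy"])/2)
def ray(p,uv):
    d=np.array([(uv[0]-p["cx"])/f(p),(uv[1]-p["cy"])/f(p),1.]);T=p["world_from_camera"];T=np.array(T)
    return T[:3,3],T[:3,:3]@d
def onz(p,uv,z):
    o,d=ray(p,uv);return o+d*(z-o[2])/d[2]
def proj(p,X):
    T=np.array(p["world_from_camera"]);c=(np.asarray(X)-T[:3,3])@T[:3,:3]
    return np.array([p["cx"]+f(p)*c[0]/c[2],p["cy"]+f(p)*c[1]/c[2]])
def tri(o1,d1,o2,d2):
    d1=d1/np.linalg.norm(d1);d2=d2/np.linalg.norm(d2)
    s=np.linalg.lstsq(np.c_[d1,-d2],o2-o1,rcond=None)[0]
    a=o1+s[0]*d1;b=o2+s[1]*d2;return (a+b)/2,np.linalg.norm(a-b)
E
python3 - <<'E'
from h import *
ims=[]
for n in("scene","top"):
    p=read_camera(n);ims.append(p["color"]);cv2.imwrite(f"pics/{n}.png",cv2.resize(p["color"][...,::-1],(800,600)))
    print(n,np.round(p["world_from_camera"],3).tolist(),p["fovy"],p["cx"],p["cy"])
    for t in["hanger_grip","upper_claw","seat","top_slot","lamp_edge","tumbler","figure","mouse","carton"]:
        print(t,[(np.round(d["point"],1).tolist(),round(d["p"],2)) for d in tip_of(t,p)[:4]],[(np.round(d["point"]).tolist(),round(d["p"],2)) for d in look_for(t,p)[:4]] if t=="hanger_grip" else "")
E
```

```text
scene [[0.577, 0.514, -0.635, 1.348], [0.817, -0.358, 0.452, -0.454], [0.005, -0.779, -0.627, 0.926], [0.0, 0.0, 0.0, 1.0]] 48.465616836486745 262.5578893528287 187.63630657135656
hanger_grip [([336.6, 251.5], 0.78), ([291.6, 210.0], 0.72), ([312.1, 166.2], 0.7)] [([299.0, 167.0], 0.66), ([299.0, 213.0], 0.65), ([356.0, 246.0], 0.56)]
upper_claw [([290.8, 139.4], 0.93), ([311.5, 211.3], 0.92), ([378.3, 220.7], 0.55), ([204.3, 218.3], 0.21)] 
seat [] 
top_slot [([159.0, 222.3], 0.59), ([203.4, 216.5], 0.15)] 
lamp_edge [([138.8, 167.1], 0.61)] 
tumbler [([279.6, 274.2], 0.61)] 
figure [([350.2, 192.1], 0.77)] 
mouse [([203.3, 217.5], 0.56)] 
carton [([244.8, 246.1], 0.52)] 
top [[0.015, -0.99, 0.14, 0.436], [-1.0, -0.018, -0.023, 0.106], [0.026, -0.139, -0.99, 1.274], [0.0, 0.0, 0.0, 1.0]] 56.470589022432655 252.63449727707027 191.35339117932998
hanger_grip [([218.2, 198.9], 0.78), ([220.4, 142.1], 0.78), ([154.3, 232.6], 0.6)] [([161.0, 243.0], 0.7), ([219.0, 190.0], 0.66), ([206.0, 137.0], 0.6)]
upper_claw [([167.2, 262.3], 0.8), ([186.9, 119.7], 0.75), ([217.1, 174.2], 0.61)] 
seat [] 
top_slot [([350.4, 198.2], 0.56)] 
lamp_edge [([356.8, 231.6], 0.87), ([265.9, 155.4], 0.69)] 
tumbler [([266.4, 157.5], 0.87), ([217.5, 197.6], 0.35), ([281.5, 244.0], 0.21)] 
figure [([148.5, 193.3], 0.73)] 
mouse [([280.0, 245.7], 0.92)] 
carton [([272.1, 189.6], 0.62), ([148.1, 189.6], 0.26)]
```

View pics/scene.png

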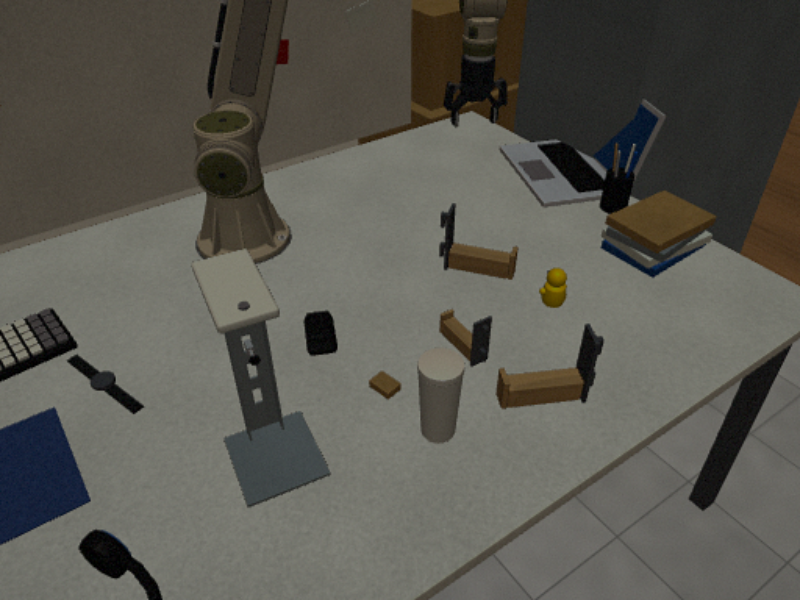

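View pics/top.png

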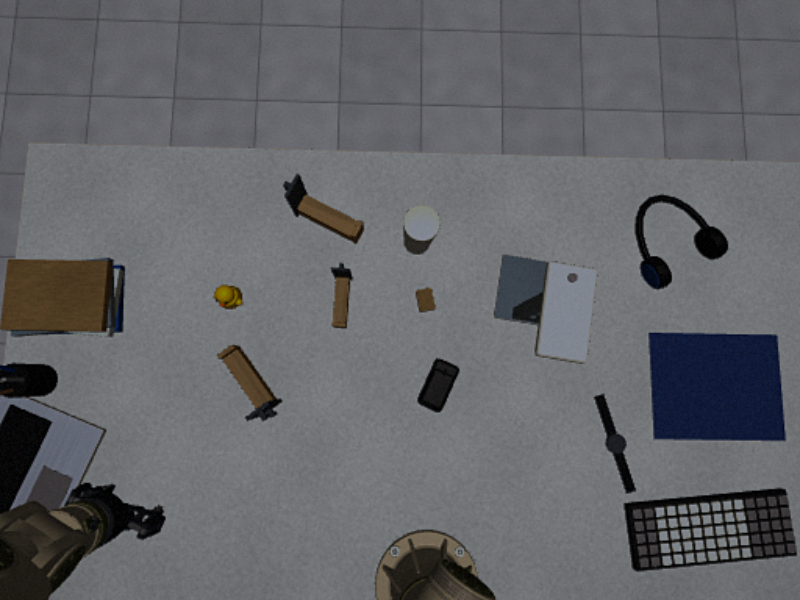

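In the scene picture (800×600) there are three hangers: A (480,260), B (466,337) and C (545,385). In the top picture they are at (250,380), (342,297) and (325,210). B is visibly the smallest, so it should be the one meant. I'll confirm it by measured size and an enlarged crop.

```bash
python3 - <<'E'
from h import *
s=read_camera("scene");t=read_camera("top")
c=np.hstack([cv2.resize(s["color"][190:240,265:325],(360,300),interpolation=2),cv2.resize(t["color"][160:220,195:255],(360,300),interpolation=2)])
c2=np.hstack([cv2.resize(s["color"][155:325,120:220],(360,300*2)[:1]+(300,),interpolation=2),cv2.resize(t["color"][150:240,310:390],(360,300),interpolation=2)])
cv2.imwrite("pics/c.png",np.vstack([c,c2])[...,::-1])
st=get_state();print(st["tcp_pos"],st["orientation"])
G={"A":([312.1,166.2],[154.3,232.6],[290.8,139.4],[167.2,262.3]),"B":([291.6,210],[218.2,198.9],[311.5,211.3],[217.1,174.2]),"C":([336.6,251.5],[220.4,142.1],[378.3,220.7],[186.9,119.7])}
for k,(a,b,c,d) in G.items():
    g=tri(*ray(s,a),*ray(t,b));u=tri(*ray(s,c),*ray(t,d));v=u[0]-g[0]
    print(k,np.round(g[0],4),round(g[1],4),np.round(u[0],4),round(u[1],4),"horiz/vert",np.hypot(*v[:2]),v[2],np.degrees(np.arctan2(v[1],v[0])))
print("B gripz.024",onz(s,[291.6,210],.024),onz(t,[218.2,198.9],.024),"claw z.09",onz(s,[311.5,211.3],.09),onz(t,[217.1,174.2],.09))
print("slot",onz(s,[159,222.3],.19),"lamp",onz(s,[138.8,167.1],.295),onz(t,[356.8,231.6],.295))
for n,(a,b) in{"tumbler":([279.6,274.2],[266.4,157.5]),"figure":([350.2,192.1],[148.5,193.3]),"mouse":([203.3,217.5],[280,245.7]),"carton":([244.8,246.1],[272.1,189.6])}.items(): print(n,onz(s,a,0)[:2],onz(t,b,0)[:2])
E
```

```text
[0.21692939 0.53255222 0.24232134] [1.33339612e-05 1.92190260e-01 9.81357683e-01 5.05820544e-05]
A [0.4579 0.4028 0.0434] 0.0156 [0.3728 0.35   0.1268] 0.0147 horiz/vert 0.10011185026586644 0.08342401143801897 -148.21861776722074
B [0.5843 0.199  0.0311] 0.0049 [0.6642 0.2038 0.0817] 0.0109 horiz/vert 0.08011967735979555 0.05053034679646368 3.4523290373692324
C [0.7911 0.1979 0.0251] 0.0066 [0.8351 0.3013 0.124 ] 0.0006 horiz/vert 0.11239825157412851 0.09888138571436245 66.92355480041728
B gripz.024 [0.57929273 0.2064507  0.024     ] [0.58370833 0.19746427 0.024     ] claw z.09 [0.67333398 0.20237886 0.09      ] [0.65938119 0.19869638 0.09      ]
slot [ 0.56763053 -0.21527274  0.19      ] lamp [ 0.46484815 -0.20633907  0.295     ] [ 0.46817903 -0.20420681  0.295     ]
tumbler [0.74910767 0.031834  ] [0.74185271 0.02785688]
figure [0.60140837 0.4457023 ] [0.60224745 0.44804081]
mouse [ 0.4262259  -0.02880136] [ 0.42406426 -0.02320279]
carton [0.60547985 0.01120968] [0.62375864 0.0061634 ]
```

View pics/c.png

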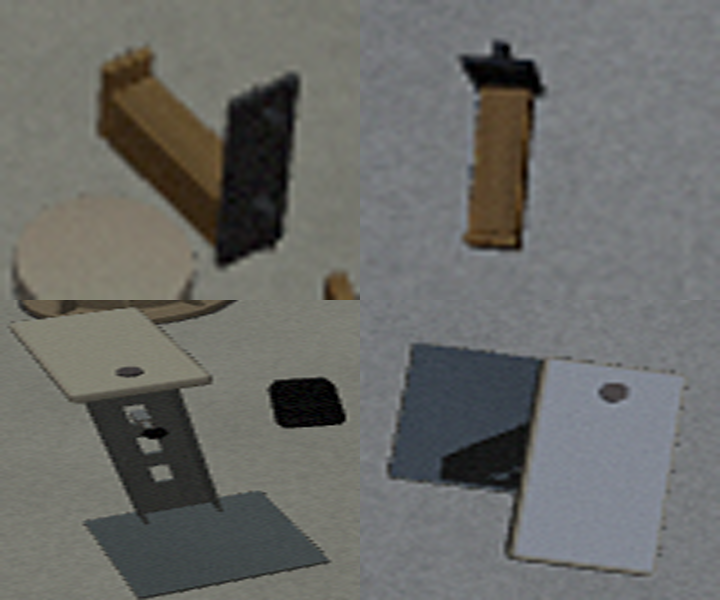

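Crop: B's arm runs from its end stop (scene ≈ (291,210)) to the dark plate. Its grip-to-plate distance measures 80 mm, against 100 and 112 mm for A and C, so B is the smallest and is the one meant. The post's front faces the robot: the lamp edge is at x≈0.466, the slot face at x≈0.568, and its x axis is yawed about −5°.

```bash
cat >> h.py <<'E'
def tgt(yaw,lean=35):
    y,l=np.radians(yaw),np.radians(lean)
    h=np.array([np.cos(y),np.sin(y),0]);zt=np.sin(l)*h-np.cos(l)*np.array([0,0,1]);yt=np.array([-np.sin(y),np.cos(y),0])
    return np.c_[np.cross(yt,zt),yt,zt]
def cur():
    s=get_state();q=s["orientation"];return np.array(s["tcp_pos"]),R.from_quat([q[1],q[2],q[3],q[0]]).as_matrix()
def delta(P,M):
    p,r=cur();return np.round(r.T@(np.asarray(P)-p)*1e3,1).tolist(),np.round(np.degrees(R.from_matrix(r.T@M).as_rotvec()),2).tolist()
E
python3 - <<'E'
from h import *
M=tgt(0);g=np.array([.583,.2,.028]);print(delta(g-.14*M[:,2],M), g-.14*M[:,2])
w=read_camera("wrist");print(np.round(w["tool_from_camera"],3).tolist(),w["fovy"],w["cx"],w["cy"])
E
```

```text
([-390.1, -200.2, 99.6], [-6.76, -34.56, -21.47]) [0.5026993  0.2        0.14268129]
[[-0.0, -0.959, -0.282, 0.071], [1.0, -0.001, 0.001, 0.001], [-0.001, -0.282, 0.959, -0.13], [0.0, 0.0, 0.0, 1.0]] 65.70646984690485 257.2980980160217 189.63807603854806
```

Emit:
jog_arm([
  {"slide":[-390,-200,-20],"angular":[-6.8,-34.6,-21.5],"fingers":0},
  {"slide":[-390,-200,-20],"angular":[-6.8,-34.6,-21.5]},
  {"slide":[-390,-200,-20],"angular":[-6.8,-34.6,-21.5]},
  {"slide":[-390,-200,-20],"angular":[-6.8,-34.6,-21.5]},
  {"slide":[-390,-200,-20],"angular":[-6.8,-34.6,-21.5]},
  {"slide":[-390,-200,-20],"angular":[-6.8,-34.6,-21.5]},
  {"slide":[-390,-200,-20],"angular":[-6.8,-34.6,-21.5]},
  {"slide":[-390,-200,-20],"angular":[-6.8,-34.6,-21.5]},
  {"slide":[-390,-200,-20],"angular":[-6.8,-34.6,-21.5]},
  {"slide":[-390,-200,-20],"angular":[-6.8,-34.6,-21.5]},
])

```text
schema error: expected keys fingers, slide, angular
```

```bash
python3 - <<'E'
from h import *
M=tgt(0);g=np.array([.583,.2,.028]);print(delta(g-.14*M[:,2],M), get_state()["joint_pos"])
E
```

```text
([-390.1, -200.2, 99.6], [-6.76, -34.55, -21.47]) [ 1.04437128e+00  3.13215822e-01  4.61217065e-02  1.30358390e+00
 -3.44751032e-05  1.43123202e+00]
```

Emit:
jog_arm([
  {"slide":[-390,-200,-20],"angular":[-6.8,-34.6,-21.5],"fingers":0},
  {"slide":[-390,-200,-20],"angular":[-6.8,-34.6,-21.5],"fingers":0},
  {"slide":[-390,-200,-20],"angular":[-6.8,-34.6,-21.5],"fingers":0},
  {"slide":[-390,-200,-20],"angular":[-6.8,-34.6,-21.5],"fingers":0},
  {"slide":[-390,-200,-20],"angular":[-6.8,-34.6,-21.5],"fingers":0},
  {"slide":[-390,-200,-20],"angular":[-6.8,-34.6,-21.5],"fingers":0},
  {"slide":[-390,-200,-20],"angular":[-6.8,-34.6,-21.5],"fingers":0},
  {"slide":[-390,-200,-20],"angular":[-6.8,-34.6,-21.5],"fingers":0},
  {"slide":[-390,-200,-20],"angular":[-6.8,-34.6,-21.5],"fingers":0},
  {"slide":[-390,-200,-20],"angular":[-6.8,-34.6,-21.5],"fingers":0},
])

```text
clock: 2.08
tcp_pos: [0.4887, 0.2154, 0.262]
orientation: [0.302, -0.001, 0.953, 0.001]
wrist_force: [-0.1, 0.2, -0.5]
finger_gap: 0.0855
grip_force: 0.0
```

```bash
python3 - <<'E'
from h import *
M=tgt(0);g=np.array([.583,.2,.028]);print(delta(g-.14*M[:,2],M), get_state()["joint_pos"])
E
```

```text
([57.3, -15.5, 105.6], [0.09, 0.14, 0.05]) [ 0.3800842  -0.17641106 -0.62518844  0.54254545 -0.21366842  0.31475183]
```

Emit:
jog_arm([
  {"slide":[57,-15,106],"angular":[0,0,0],"fingers":0},
  {"slide":[57,-15,106],"angular":[0,0,0],"fingers":0},
  {"slide":[57,-15,106],"angular":[0,0,0],"fingers":0},
  {"slide":[57,-15,106],"angular":[0,0,0],"fingers":0},
  {"slide":[57,-15,106],"angular":[0,0,0],"fingers":0},
])

```text
clock: 2.5
tcp_pos: [0.5006, 0.2009, 0.1392]
orientation: [0.298, -0.0, 0.954, -0.001]
wrist_force: [1.0, -0.2, 0.2]
finger_gap: 0.0853
grip_force: 0.0
```

```bash
cat >> h.py <<'E'
def wray(w,uv,pose):
    p,r=pose;T=np.array(w["tool_from_camera"]);d=np.array([uv[0]-w["cx"],uv[1]-w["cy"]]);n=np.linalg.norm(d)+1e-9;th=n/f(w)
    c=np.r_[np.sin(th)*d/n,np.cos(th)];return p+r@T[:3,3],r@T[:3,:3]@c
def wproj(w,X,pose):
    p,r=pose;T=np.array(w["tool_from_camera"]);c=((np.asarray(X)-p)@r-T[:3,3])@T[:3,:3]
    n=np.hypot(c[0],c[1]);th=np.arctan2(n,c[2]);return np.array([w["cx"],w["cy"]])+f(w)*th*c[:2]/n
def wz(w,uv,pose,z):
    o,d=wray(w,uv,pose);return o+d*(z-o[2])/d[2]
E
python3 - <<'E'
from h import *
ps=cur();w=read_camera("wrist");print(ps[0])
for t in("hanger_grip","upper_claw"):
    for d in tip_of(t,w)[:3]:print(t,d["point"],d["p"],wz(w,d["point"],ps,.024 if t[0]=="h" else .09))
cv2.imwrite("pics/w1.png",cv2.resize(w["color"][...,::-1],(800,600)))
E
```

```text
[0.50056389 0.20085914 0.13918243]
hanger_grip [256.7, 184.1] 0.72 [0.58388383 0.20034865 0.024     ]
hanger_grip [260.9, 274.2] 0.68 [0.80312479 0.2064014  0.024     ]
upper_claw [253.9, 278.2] 0.74 [0.65539026 0.19743079 0.09      ]
upper_claw [324.5, 337.4] 0.69 [1.02430451 0.34740729 0.09      ]
```

View pics/w1.png

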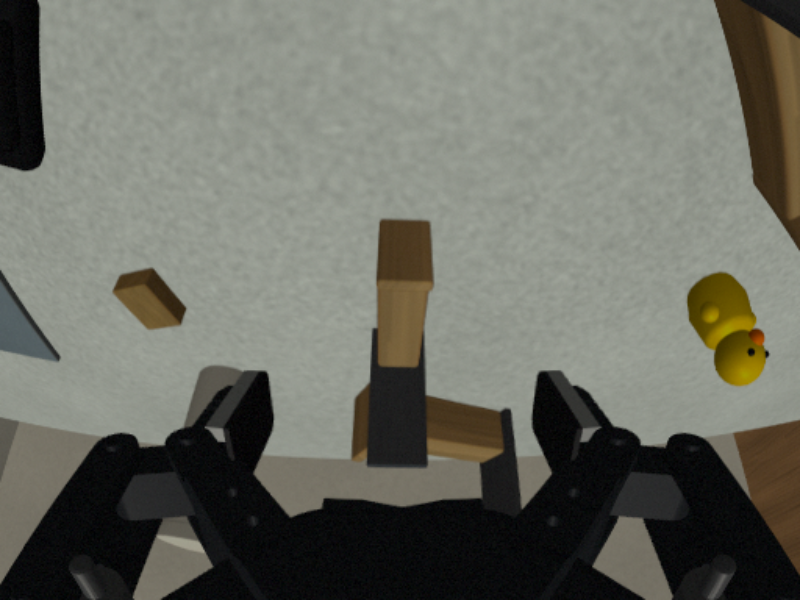

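The wrist picture shows B between the open fingers: its end stop meets the desk at (380–430, 221) and its plate top is at (368–427, 465), in 800×600 pixels. I'll work out its yaw from those corners.

```bash
python3 - <<'E'
from h import *
ps=cur();w=read_camera("wrist");k=1/1.5625
P=lambda u,v,z:wz(w,[u*k,v*k],ps,z)
a,b=P(380,220,0),P(430,222,0);c,d=P(368,465,.11),P(427,465,.11)
e,g=P(377,284,.05),P(433,287,.05)
for x in(a,b,c,d,e,g):print(np.round(x,4))
m=(a+b+e+g)/4;n=(c+d)/2;yaw=np.arctan2(n[1]-m[1],n[0]-m[0]);print(np.degrees(yaw),np.hypot(*(n-m)[:2]))
h=np.array([np.cos(yaw),np.sin(yaw)])
print("grip from stop",m[:2]+.038*h,"from plate",n[:2]-.074*h)
E
```

```text
[0.5619 0.1905 0.    ]
[0.5635 0.221  0.    ]
[0.6888 0.1799 0.11  ]
[0.6888 0.2213 0.11  ]
[0.5628 0.1903 0.05  ]
[0.5654 0.2206 0.05  ]
-2.304742671654886 0.12551975222307943
grip from stop [0.60135818 0.20409956] from plate [0.614867   0.20355587]
```

```bash
python3 - <<'E'
from h import *
ps=cur();w=read_camera("wrist");s=read_camera("scene");t=read_camera("top");k=1/1.5625
print(ps[0])
print("arm/plate junction w",wz(w,[400*k,365*k],ps,.036),"plate bottom",wz(w,[372*k,330*k],ps,0))
T=lambda u,v,z:onz(t,[195+(u-360)/6,160+v/5],z)
print("top: stop edge",T(492,245,.05),T(492,248,0),"junction",T(507,88,.036),"plate top edge",T(500,60,.11),T(500,75,.11), "claw tip",T(500,42,.1))
S=lambda u,v,z:onz(s,[265+u/6,190+v/6],z)
print("scene: stop bottom L",S(102,135,0),"stop top",S(102,70,.05),S(150,50,.05),"plate low",S(220,265,0),S(280,238,0),"plate top",S(232,100,.11),S(297,75,.11))
for d in tip_of("hanger_grip",t)[:3]:print(d["point"],onz(t,d["point"],.024))
# predicted
for g in((.584,.2),(.59,.2),(.60,.203)):
    print(g,"w stop bot",wproj(w,[g[0]-.038,g[1],0],ps)/k,"stop top",wproj(w,[g[0]-.038,g[1],.05],ps)/k,"junction",wproj(w,[g[0]+.074,g[1],.036],ps)/k,"plate top",wproj(w,[g[0]+.074,g[1],.11],ps)/k)
E
```

```text
[0.50464425 0.20338223 0.14549901]
arm/plate junction w [0.67515326 0.20261739 0.036     ] plate bottom [0.68126923 0.18002229 0.        ]
top: stop edge [0.54574008 0.19869477 0.05      ] [0.54806863 0.20239967 0.        ] junction [0.65759746 0.19415483 0.036     ] plate top edge [0.66308418 0.19328241 0.11      ] [0.65300695 0.19299964 0.11      ] claw tip [0.67726129 0.19437111 0.1       ]
scene: stop bottom L [ 5.50620847e-01  1.91078232e-01 -1.11022302e-16] stop top [0.55323907 0.18696073 0.05      ] [0.55483877 0.2176728  0.05      ] plate low [ 6.63313856e-01  1.80750678e-01 -1.11022302e-16] [ 6.65844559e-01  2.18490879e-01 -1.11022302e-16] plate top [0.66117426 0.18105985 0.11      ] [0.66504555 0.21887369 0.11      ]
[151.8, 233.0] [0.4612227  0.42270244 0.024     ]
[219.2, 144.8] [0.77921197 0.19937758 0.024     ]
[218.4, 196.9] [0.59079804 0.19696171 0.024     ]
(0.584, 0.2) w stop bot [395.05541752 199.52468901] stop top [394.33215255 262.40795523] junction [396.31491308 353.21917918] plate top [395.95928241 450.60809806]
(0.59, 0.2) w stop bot [395.14700915 207.2428809 ] stop top [394.4614515  270.18687612] junction [396.38793859 357.45742113] plate top [396.05380838 453.56940036]
(0.6, 0.203) w stop bot [400.22557784 219.62147705] stop top [400.25998013 282.5173587 ] junction [400.50672351 364.23820059] plate top [400.65984424 458.26806136]
```

```bash
python3 - <<'E'
from h import *
w=read_camera("wrist");k=1/1.5625
_,r=cur();ps=(np.array([.50056,.20086,.13918]),R.from_quat([-.0,.954,-.001,.298]).as_matrix())
P=lambda u,v,z:wz(w,[u*k,v*k],ps,z)
for a in[(380,220,0),(430,222,0),(377,284,.05),(433,287,.05),(368,465,.11),(427,465,.11),(400,365,.036)]:print(np.round(P(*a),4))
ps=cur();print(ps[0],get_state()["qvel"])
im=w["color"];cv2.imwrite("pics/w2.png",cv2.resize(im[120:310,180:330],(720,600*1)[:1]+(600,),interpolation=2)[...,::-1])
for d in tip_of("hanger_grip",w)[:1]:print(d["point"],wz(w,d["point"],ps,.024))
for d in tip_of("upper_claw",w)[:1]:print(d["point"],wz(w,d["point"],ps,.09))
E
```

```text
[0.5503 0.1879 0.    ]
[ 0.5518  0.2174 -0.    ]
[0.5498 0.188  0.05  ]
[0.5522 0.217  0.05  ]
[0.6597 0.1788 0.11  ]
[0.6593 0.217  0.11  ]
[0.6557 0.1993 0.036 ]
[0.50304914 0.20260254 0.14323969] [-0.00267069  0.00803574 -0.0082774  -0.00221778 -0.00016896 -0.00185282]
[260.6, 271.9] [0.81258513 0.20862063 0.024     ]
[321.5, 332.5] [1.00959239 0.34057617 0.09      ]
```

View pics/w2.png

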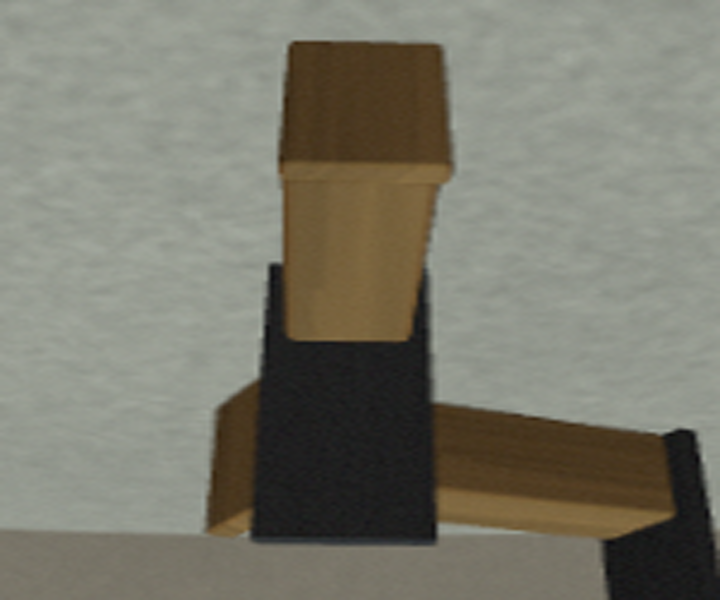

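The crop shows the stop base at (292–440, 42), the stop top at (281–452, 164) and the plate top at (252–436, 540). I'll recompute with the settled pose.

```bash
python3 - <<'E'
from h import *
ps=cur();w=read_camera("wrist");print(ps[0])
P=lambda u,v,z:wz(w,[180+u*150/720,120+v*190/600],ps,z)
L=[P(*a) for a in[(292,42,0),(440,43,0),(281,163,.05),(452,165,.05),(252,540,.11),(436,541,.11),(348,340,.036)]]
for a in L:print(np.round(a,4))
m=sum(L[:4])/4;n=(L[4]+L[5])/2;y=np.arctan2(n[1]-m[1],n[0]-m[0]);print(np.degrees(y),(m*.66+n*.34)[:2])
for g,yw in(((.588,.201,.028),-2),):
    M=tgt(yw);g=np.array(g);print(delta(g-.06*M[:,2],M),delta(g+.008*M[:,2],M))
E
```

```text
[0.50269014 0.20230721 0.14249432]
[0.5474 0.1877 0.    ]
[ 0.5478  0.2159 -0.    ]
[0.5444 0.1878 0.05  ]
[0.5452 0.2161 0.05  ]
[0.654 0.178 0.11 ]
[0.6547 0.2162 0.11  ]
[0.653  0.1975 0.036 ]
-2.542398500811323 [0.58298176 0.20024948]
([-4.4, -0.1, 82.6], [1.2, 0.08, 1.67]) ([-4.3, -1.5, 150.5], [1.2, 0.08, 1.67])
```

Emit:
jog_arm([
  {"slide":[-1,-1,30],"angular":[1.3,0,1.9],"fingers":0},
  {"slide":[-1,-2,60],"angular":[1.3,0,1.9],"fingers":0},
  {"slide":[-1,-2,90],"angular":[1.3,0,1.9],"fingers":0},
  {"slide":[-1,-2,115],"angular":[1.3,0,1.9],"fingers":0},
  {"slide":[-1,-2,132],"angular":[1.3,0,1.9],"fingers":0},
  {"slide":[-1,-2,142],"angular":[1.3,0,1.9],"fingers":0},
  {"slide":[-1,-2,148],"angular":[1.3,0,1.9],"fingers":0},
  {"slide":[-1,-2,148],"angular":[1.3,0,1.9],"fingers":0},
  {"slide":[-1,-2,148],"angular":[1.3,0,1.9],"fingers":0},
  {"slide":[-1,-2,148],"angular":[1.3,0,1.9],"fingers":0},
])

```text
clock: 3.93
tcp_pos: [0.5884, 0.2003, 0.0222]
orientation: [0.302, 0.019, 0.953, -0.005]
wrist_force: [0.9, 0.9, 0.1]
finger_gap: 0.0856
grip_force: 0.0
```

```bash
python3 - <<'E'
from h import *
M=tgt(-2.3);g=np.array([.584,.2005,.028]);print(delta(g+.008*M[:,2],M))
E
```

```text
([0.3, 0.0, 0.8], [0.08, 0.11, 0.01])
```

Emit:
jog_arm([
  {"slide":[0,0,0],"angular":[0,0,0],"fingers":0.5},
  {"slide":[0,0,0],"angular":[0,0,0],"fingers":0.8},
  {"slide":[0,0,0],"angular":[0,0,0],"fingers":1},
  {"slide":[0,0,0],"angular":[0,0,0],"fingers":1},
  {"slide":[0,0,0],"angular":[0,0,0],"fingers":1},
  {"slide":[0,0,0],"angular":[0,0,0],"fingers":1},
  {"slide":[0,0,0],"angular":[0,0,0],"fingers":1},
], squeeze=70)

```text
clock: 4.52
tcp_pos: [0.5885, 0.2002, 0.0218]
orientation: [0.302, 0.019, 0.953, -0.006]
wrist_force: [-3.5, 0.2, 5.7]
finger_gap: 0.0291
grip_force: 70.1
```

```bash
python3 - <<'E'
from h import *
s=get_state();print(s["finger_gap"],s["grip_force"],s["tcp_pos"],s["orientation"],s["wrist_force"],s["clock"])
E
```

```text
0.029070623703261085 70.05329847335815 [0.58854752 0.20018286 0.02179728] [ 0.30153882  0.01890416  0.95325038 -0.00553889] [-3.51694136  0.20081698  5.73995389] 4.5167
```

Gripped, with the gap at 29 mm. Next I'll lift, pull back, and move to a viewing spot beside the post.

```bash
cat >> h.py <<'E'
OFF=[.0046,0,-.0022]  # tcp from grip in hanger frame at lean 35
def htcp(W,yaw): return np.asarray(W)+R.from_euler("z",yaw,degrees=True).apply(OFF)
E
python3 - <<'E'
from h import *
for W,y in(((.56,.2,.10),-2.3),((.42,.18,.22),-3),((.42,-.12,.22),-5),((.42,-.12,.26),-5)):print(delta(htcp(W,y),tgt(y)))
E
```

```text
([-24.1, -1.2, -75.9], [0.06, 0.11, 0.01])
([20.6, -26.7, -254.1], [0.47, 0.11, 0.58])
([10.8, -326.6, -247.5], [1.61, 0.11, 2.22])
([-12.2, -326.6, -280.3], [1.61, 0.11, 2.22])
```

Emit:
jog_arm([
  {"slide":[-12,0,-25],"angular":[0,0,0],"fingers":1},
  {"slide":[-24,-1,-60],"angular":[0,0,0],"fingers":1},
  {"slide":[-24,-1,-90],"angular":[0,0,0],"fingers":1},
  {"slide":[-10,-5,-130],"angular":[0,0,0],"fingers":1},
  {"slide":[0,-10,-165],"angular":[0,0,0],"fingers":1},
  {"slide":[15,-20,-200],"angular":[0.3,0,0.4],"fingers":1},
  {"slide":[20,-27,-240],"angular":[0.5,0,0.6],"fingers":1},
  {"slide":[20,-50,-254],"angular":[0.7,0,0.8],"fingers":1},
  {"slide":[19,-85,-254],"angular":[0.8,0,1.0],"fingers":1},
  {"slide":[18,-120,-253],"angular":[1.0,0,1.3],"fingers":1},
])

```text
clock: 5.35
tcp_pos: [0.4228, 0.087, 0.2191]
orientation: [0.302, 0.03, 0.953, -0.01]
wrist_force: [0.8, -0.4, -2.6]
finger_gap: 0.0285
grip_force: 69.8
```

```bash
python3 - <<'E'
from h import *
print(get_state()["joint_pos"])
for W,y in(((.42,-.12,.22),-5),((.42,-.12,.25),-5)):print(delta(htcp(W,y),tgt(y)))
E
```

```text
[ 0.06755139 -0.41208392 -0.88678383  0.48579009 -0.07535156  0.10673554]
([-11.3, -206.8, 9.7], [0.79, 0.2, 1.15])
([-28.6, -206.9, -14.8], [0.79, 0.2, 1.15])
```

Emit:
jog_arm([
  {"slide":[-10,-35,-5],"angular":[0.2,0.1,0.3],"fingers":1},
  {"slide":[-20,-70,-10],"angular":[0.4,0.1,0.6],"fingers":1},
  {"slide":[-28,-105,-15],"angular":[0.6,0.2,0.9],"fingers":1},
  {"slide":[-28,-140,-15],"angular":[0.8,0.2,1.1],"fingers":1},
  {"slide":[-28,-170,-15],"angular":[0.8,0.2,1.1],"fingers":1},
  {"slide":[-28,-195,-15],"angular":[0.8,0.2,1.1],"fingers":1},
  {"slide":[-28,-205,-15],"angular":[0.8,0.2,1.1],"fingers":1},
  {"slide":[-28,-205,-15],"angular":[0.8,0.2,1.1],"fingers":1},
  {"slide":[-28,-205,-15],"angular":[0.8,0.2,1.1],"fingers":1},
  {"slide":[-28,-205,-15],"angular":[0.8,0.2,1.1],"fingers":1},
])

```text
clock: 6.18
tcp_pos: [0.4235, -0.1183, 0.2455]
orientation: [0.298, 0.044, 0.953, -0.014]
wrist_force: [-0.1, 0.1, -2.8]
finger_gap: 0.0294
grip_force: 69.9
```

```bash
python3 - <<'E'
from h import *
for i in range(6): read_camera("top")
ps=cur();w=read_camera("wrist");t=read_camera("top");s=read_camera("scene");print(ps[0],get_state()["joint_pos"])
for n,z in(("top_slot",.19),("lamp_edge",.295),("hanger_grip",.25),("seat",.124),("upper_claw",.316)):
  for nm,p in(("w",w),("t",t),("s",s)):
    for d in tip_of(n,p)[:2]:
        print(n,nm,d["point"],round(d["p"],2),np.round(wz(w,d["point"],ps,z) if nm=="w" else onz(p,d["point"],z),4))
cv2.imwrite("pics/w3.png",cv2.resize(w["color"][...,::-1],(800,600)))
E
```

```text
[ 0.42411475 -0.11823852  0.24636712] [-0.66976889 -0.40156294 -0.79433849  0.64980082  0.31726322 -0.49272743]
top_slot w [175.2, 269.1] 0.64 [ 0.5695 -0.2188  0.19  ]
top_slot t [349.2, 202.1] 0.65 [ 0.5614 -0.2164  0.19  ]
top_slot s [160.6, 220.9] 0.89 [ 0.5652 -0.2098  0.19  ]
lamp_edge w [132.4, 347.4] 0.83 [ 0.4344 -0.1825  0.295 ]
lamp_edge t [353.8, 228.8] 0.66 [ 0.4757 -0.1961  0.295 ]
lamp_edge s [142.7, 170.2] 0.78 [ 0.4827 -0.2035  0.295 ]
hanger_grip w [430.8, 226.3] 0.97 [ 0.4026 -0.0358  0.25  ]
hanger_grip t [323.7, 250.8] 0.88 [ 0.4139 -0.1223  0.25  ]
hanger_grip t [219.5, 143.4] 0.72 [0.7215 0.1818 0.25  ]
hanger_grip s [338.1, 249.5] 0.8 [0.9287 0.044  0.25  ]
hanger_grip s [315.0, 167.9] 0.71 [0.6746 0.1974 0.25  ]
seat w [171.8, 176.6] 0.91 [ 0.4968 -0.2091  0.124 ]
upper_claw w [472.2, 266.2] 0.69 [ 0.2805 -0.1144  0.316 ]
upper_claw t [187.1, 122.1] 0.85 [0.7618 0.2682 0.316 ]
upper_claw t [327.8, 218.4] 0.61 [ 0.5016 -0.1198  0.316 ]
upper_claw s [289.1, 139.4] 0.92 [0.6034 0.1612 0.316 ]
upper_claw s [175.9, 157.1] 0.8 [ 0.5069 -0.122   0.316 ]
```

View pics/w3.png

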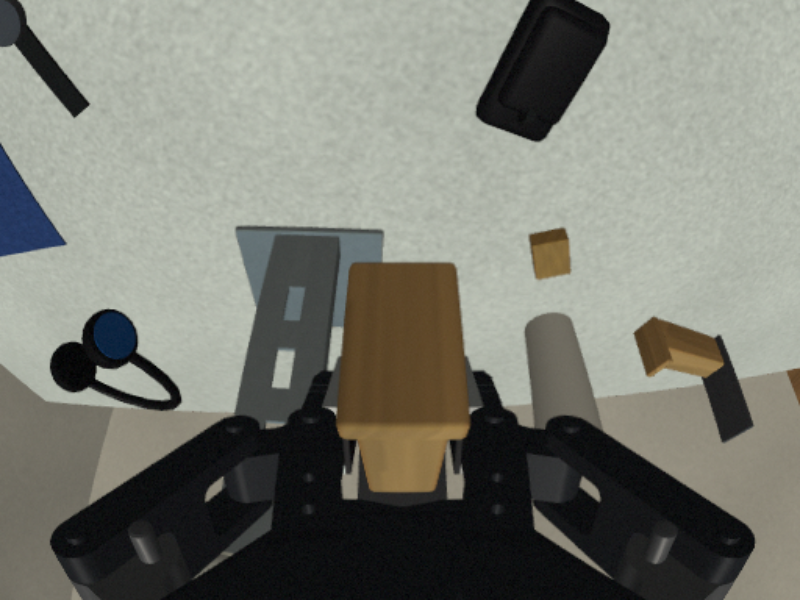

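The wrist picture shows the post to the left of the held hanger. Its base is at (275–340, 238), the lowest slot at (285–305, 287–320) and the middle slot at (272–296, 348–388). I'll enlarge that area to read the corners.

```bash
python3 - <<'E'
from h import *
ps=cur();w=read_camera("wrist");print(ps[0])
np.save("ps3.npy",np.c_[ps[0],ps[1]])
cv2.imwrite("pics/w4.png",cv2.resize(w["color"][145:265,145:225],(400*1,600),interpolation=cv2.INTER_CUBIC)[...,::-1])
E
```

```text
[ 0.42402234 -0.1191637   0.24636716]
```

View pics/w4.png

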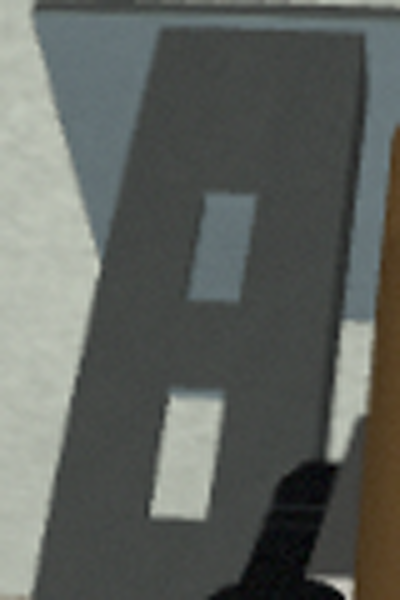

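The crop (5×) shows the front-face features. The low slot's upper-right corner is at (240,300) and the middle slot's at (207,519). The sills are at v≈193 and 392. The post's left edge runs (163,28)–(35,590), and its base-right corner is at (363,33).

```bash
python3 - <<'E'
from h import *
from scipy.optimize import least_squares
ps=np.load("ps3.npy");ps=(ps[:,0],ps[:,1:]);w=read_camera("wrist")
px=lambda u,v:np.array([145+(u+.5)/5-.5,145+(v+.5)/5-.5])
C=[((240,300),(0,.007,.104)),((207,519),(0,.007,.164)),((256,193),(.004,.007,.07)),((225,392),(.004,.007,.13)),((189,300),(.001,-.007,.104)),((150,518),(.001,-.007,.164))]
E=[(163,28),(100,262),(35,590)]
def world(q,l):
    c,s=np.cos(q[2]),np.sin(q[2]);return np.array([q[0]+c*l[0]-s*l[1],q[1]+s*l[0]+c*l[1],l[2]])
def res(q):
    r=[]
    for a,l in C:r+=list(wproj(w,world(q,l),ps)-px(*a))
    for a,z in zip(E,q[3:6]):r+=list(wproj(w,world(q,(0,-.03,z)),ps)-px(*a))
    return np.array(r)
o=least_squares(res,[.567,-.213,-.08,.01,.09,.18]);q=o.x
print(q[:2],np.degrees(q[2]),q[3:],np.round(o.fun,2))
print("foot R z.008",wz(w,px(363,33),ps,.008),wz(w,px(163,28),ps,.008),wz(w,px(35,8),ps,.0))
c,s=np.cos(q[2]),np.sin(q[2]);print("seat",q[0]-.08*c,q[1]-.08*s)
# hanger in hand: where stop rear corners should appear (800 scale)
y=-5
for W in((.42,-.12,.25),):
  g=ps[0]-R.from_euler("z",y,degrees=True).apply(OFF);Ry=R.from_euler("z",y,degrees=True)
  for l in((-.038,.015,-.024),(-.038,-.015,-.024),(-.038,.015,.026),(-.038,-.015,.026),(.074,.015,.012),(.074,-.015,.012)):print(l,np.round(wproj(w,g+Ry.apply(l),ps)*1.5625,1))
E
```

```text
[ 0.56906447 -0.21815078] -4.288752026407616 [0.00871638 0.09357636 0.18373776] [-0.16 -0.79 -0.12 -0.59  0.72  1.12  0.72  0.74 -0.84 -0.28 -0.57 -0.29
 -0.31 -0.08  0.63  0.15 -0.   -0.  ]
foot R z.008 [ 0.5764442  -0.19023818  0.008     ] [ 0.56768803 -0.24798726  0.008     ] [ 0.56179353 -0.28885649  0.        ]
seat 0.48928848268044467 -0.21216814584758584
(-0.038, 0.015, -0.024) [455.3 253.6]
(-0.038, -0.015, -0.024) [345.1 254. ]
(-0.038, 0.015, 0.026) [471.1 426.9]
(-0.038, -0.015, 0.026) [328.3 427. ]
(0.074, 0.015, 0.012) [436.5 494.4]
(0.074, -0.015, 0.012) [367.8 494.5]
```

```bash
python3 - <<'E'
from h import *
ps=cur();w=read_camera("wrist");print(ps[0])
im=w["color"].astype(int).sum(2)
print("col258",list(enumerate(im[160:320,255:262].mean(1).astype(int),160))[::1])
for r in(174,180,262):print(r,im[r-1:r+2,210:306].mean(0).astype(int).tolist())
px=lambda u,v:[u/1.5625,v/1.5625]
for a in((237,228),(383,231)):print(wz(w,px(*a),ps,.008))
E
```

```text
[ 0.42401447 -0.11919372  0.24635584]
col258 [(160, np.int64(537)), (161, np.int64(534)), (162, np.int64(531)), (163, np.int64(536)), (164, np.int64(548)), (165, np.int64(539)), (166, np.int64(525)), (167, np.int64(449)), (168, np.int64(249)), (169, np.int64(200)), (170, np.int64(201)), (171, np.int64(200)), (172, np.int64(198)), (173, np.int64(198)), (174, np.int64(200)), (175, np.int64(199)), (176, np.int64(200)), (177, np.int64(201)), (178, np.int64(199)), (179, np.int64(200)), (180, np.int64(201)), (181, np.int64(201)), (182, np.int64(202)), (183, np.int64(201)), (184, np.int64(201)), (185, np.int64(200)), (186, np.int64(199)), (187, np.int64(201)), (188, np.int64(200)), (189, np.int64(201)), (190, np.int64(199)), (191, np.int64(201)), (192, np.int64(203)), (193, np.int64(201)), (194, np.int64(200)), (195, np.int64(200)), (196, np.int64(202)), (197, np.int64(202)), (198, np.int64(200)), (199, np.int64(201)), (200, np.int64(203)), (201, np.int64(199)), (202, np.int64(202)), (203, np.int64(202)), (204, np.int64(204)), (205, np.int64(203)), (206, np.int64(200)), (207, np.int64(201))
[... 3296 characters left out ...]
200, 207, 212, 214, 217, 215, 215, 218, 216, 216, 216, 215, 208, 201, 266, 443, 554, 548, 540, 528, 525, 526, 530, 531, 534, 531, 534, 534]
262 [172, 255, 383, 504, 548, 404, 161, 170, 176, 175, 187, 185, 196, 193, 194, 202, 196, 202, 201, 196, 194, 190, 189, 190, 189, 193, 192, 195, 196, 201, 205, 203, 197, 196, 198, 192, 192, 193, 191, 197, 196, 195, 200, 202, 197, 202, 202, 199, 201, 205, 202, 202, 200, 204, 202, 201, 202, 202, 201, 203, 208, 210, 208, 205, 207, 212, 213, 208, 213, 210, 209, 207, 211, 210, 213, 219, 222, 222, 221, 224, 224, 226, 222, 225, 225, 223, 216, 212, 206, 209, 357, 473, 419, 307, 237, 157]
[ 0.55431433 -0.28390172  0.008     ]
[ 0.57399794 -0.14991763  0.008     ]
```

```bash
python3 - <<'E'
from h import *
from scipy.optimize import least_squares
ps=cur();w=read_camera("wrist");t=read_camera("top")
K=[onz(t,p,.313)[:2] for p in((350.2,167.4),(382.2,172.5),(343.3,226.5),(374.9,231.9))]
a=lambda v:np.degrees(np.arctan2(v[1],v[0]))
print("head",np.round(K,4).tolist(),a(K[0]-K[2]),a(K[1]-K[3]),a(K[2]-K[3])-90,a(K[0]-K[1])-90,"front mid",(K[2]+K[3])/2)
# hanger in tool: yaw of tool
yaw=np.degrees(np.arctan2(ps[1][1,1],ps[1][0,1]))-90;Ry=R.from_euler("z",yaw,degrees=True)
def pr(q,l):
    g=ps[0]+Ry.apply(-np.array(OFF)+[q[0],q[1],q[2]]);return wproj(w,g+(Ry*R.from_euler("y",q[3])).apply(l),ps)
def widthat(q,row):
    o=[]
    for y in(-.015,.015):
        A,B=pr(q,(-.038,y,-.024)),pr(q,(-.038,y,.026));o.append(A[0]+(B[0]-A[0])*(row-A[1])/(B[1]-A[1]))
    return o
def res(q):
    return np.r_[pr(q,(-.038,0,-.024))[1]-167.6,pr(q,(-.038,0,.026))[1]-271,pr(q,(.074,0,.012))[1]-314.5,np.subtract(widthat(q,180),(222.4,292.6)),np.subtract(widthat(q,262),(215.4,299.8))]
o=least_squares(res,[0,0,0,0]);print(yaw,o.x[:3]*1e3,np.degrees(o.x[3]),o.fun.round(2))
for z in(0,.002):
  o=least_squares(lambda p:res([p[0],p[1],z,0]),[0,0]);print(z,o.x*1e3,o.fun.round(2))
E
```

```text
head [[0.6436, -0.1847], [0.631, -0.2734], [0.4807, -0.1622], [0.4675, -0.2477]] -7.888241407655904 -8.96366281165887 -8.74927822837239 -8.071992735024509 front mid [ 0.47412389 -0.20491719]
-5.258587535800729 [ 6.49207359  0.40946959 -3.42327748] -0.29353778525693425 [-0.81  0.36  0.29  0.62 -0.55  0.37 -0.43]
0 [1.71231411 0.4072202 ] [-2.49  4.87  2.77 -1.15  1.22 -1.65  1.59]
0.002 [-0.90917971  0.40599424] [-3.33  7.53  4.62 -2.18  2.25 -2.87  2.82]
```

```bash
python3 - <<'E'
from h import *
for W,y in(((.40,-.12,.185),-8),((.40,-.32,.185),-8),((.40,-.32,.25),-8)):print(delta(htcp(W,y),tgt(y)))
E
```

```text
([52.1, -3.2, 41.2], [1.53, -0.15, 2.28])
([37.2, -202.4, 51.8], [1.53, -0.15, 2.28])
([0.0, -202.4, -1.6], [1.53, -0.15, 2.28])
```

Emit:
jog_arm([
  {"slide":[26,-2,20],"angular":[0.5,-0.1,0.7],"fingers":1},
  {"slide":[52,-3,41],"angular":[1,-0.1,1.5],"fingers":1},
  {"slide":[52,-4,41],"angular":[1.5,-0.1,2.3],"fingers":1},
  {"slide":[50,-35,42],"angular":[1.5,-0.1,2.3],"fingers":1},
  {"slide":[47,-70,44],"angular":[1.5,-0.1,2.3],"fingers":1},
  {"slide":[44,-105,46],"angular":[1.5,-0.1,2.3],"fingers":1},
  {"slide":[42,-140,48],"angular":[1.5,-0.1,2.3],"fingers":1},
  {"slide":[39,-175,50],"angular":[1.5,-0.1,2.3],"fingers":1},
  {"slide":[37,-202,52],"angular":[1.5,-0.1,2.3],"fingers":1},
  {"slide":[37,-202,52],"angular":[1.5,-0.1,2.3],"fingers":1},
])

```text
clock: 8.47
tcp_pos: [0.4063, -0.3285, 0.186]
orientation: [0.301, 0.068, 0.951, -0.025]
wrist_force: [0.6, -1.2, -1.3]
finger_gap: 0.0286
grip_force: 70.3
```

Emit:
jog_arm([
  {"slide":[-18,0,-26],"angular":[0,0,0],"fingers":1},
  {"slide":[-37,0,-53],"angular":[0,0,0],"fingers":1},
  {"slide":[-37,0,-53],"angular":[0,0,0],"fingers":1},
  {"slide":[-37,0,-53],"angular":[0,0,0],"fingers":1},
  {"slide":[-37,0,-53],"angular":[0,0,0],"fingers":1},
])

```text
clock: 8.88
tcp_pos: [0.4052, -0.3206, 0.2482]
orientation: [0.3, 0.066, 0.951, -0.021]
wrist_force: [-0.1, 0.1, -1.5]
finger_gap: 0.0289
grip_force: 70.5
```

```bash
python3 - <<'E'
from h import *
for i in range(8): read_camera("top")
ps=cur();w=read_camera("wrist");print(ps[0],get_state()["joint_pos"])
np.save("ps4.npy",np.c_[ps[0],ps[1]])
for d in tip_of("top_slot",w)[:2]:print(d["point"],d["p"],wz(w,d["point"],ps,.19))
for d in tip_of("seat",w)[:2]:print(d["point"],d["p"],wz(w,d["point"],ps,.124))
q=[wproj(w,x,ps) for x in((.571,-.218,.07),(.571,-.218,.164))];print(q)
u=int((q[0][0]+q[1][0])/2)-50;print("crop u0",u)
cv2.imwrite("pics/w5.png",cv2.resize(w["color"][145:265,u:u+100],(500,600),interpolation=cv2.INTER_CUBIC)[...,::-1])
E
```

```text
[ 0.40469415 -0.32003335  0.24678554] [-1.10087505 -0.13408679 -0.59541052  0.73003762  0.48919034 -0.8650166 ]
[372.7, 263.5] 0.89 [ 0.56651546 -0.21794671  0.19      ]
[486.5, 53.4] 0.38 [ 0.33025988 -0.1905133   0.19      ]
[380.6, 171.4] 0.6 [ 0.49436004 -0.2078211   0.124     ]
[array([352.31216266, 180.40290375]), array([367.55386745, 244.30873202])]
crop u0 309
```

View pics/w5.png

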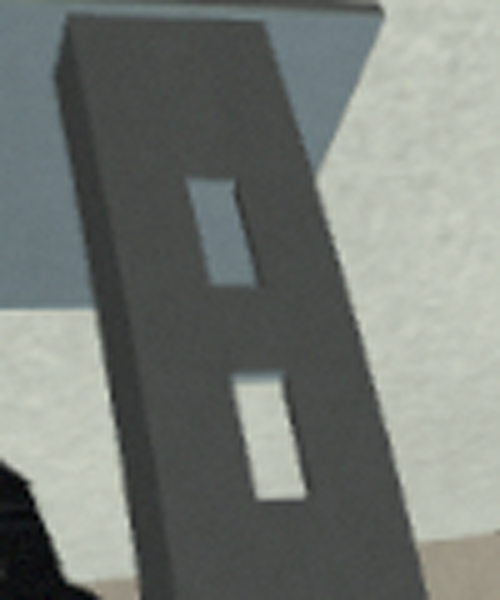

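The second view (5×, origin column 309, row 145) gives these points:
- Low slot: upper-left corner (211,287), sill-left (187,179).
- Middle slot: upper-left corner (257,500), sill-left (231,374).
- Post right edge: (265,20), (317,185), (427,598).
- Post left front edge: (70,17)–(175,598).

I'll fit both views together.

```bash
cat > fit.py <<'E'
from h import *
from scipy.optimize import least_squares
w=read_camera("wrist")
L=lambda n:(lambda a:(a[:,0],a[:,1:]))(np.load(n))
V=[(L("ps3.npy"),145,[((240,300),(0,.007,.104)),((207,519),(0,.007,.164)),((256,193),(.004,.007,.07)),((225,390),(.004,.007,.13))],[((163,28),-.03),((100,262),-.03),((35,590),-.03)]),
   (L("ps4.npy"),309,[((211,287),(0,-.007,.104)),((257,500),(0,-.007,.164)),((187,179),(.004,-.007,.07)),((231,374),(.004,-.007,.13))],[((265,20),.03),((317,185),.03),((427,598),.03),((70,17),-.03),((175,598),-.03)])]
def world(q,l):
    c,s=np.cos(q[2]),np.sin(q[2]);return np.array([q[0]+c*l[0]-s*l[1],q[1]+s*l[0]+c*l[1],l[2]+q[3]])
def res(q,V):
    r=[];k=4
    for ps,u0,C,E in V:
        px=lambda u,v:np.array([u0+(u+.5)/5-.5,145+(v+.5)/5-.5])
        for a,l in C:r+=list(wproj(w,world(q,l),ps)-px(*a))
        for a,y in E:
            r+=list(wproj(w,world(q,(0,y,q[k])),ps)-px(*a));k+=1
    return np.array(r)
for n,vv,z0 in(("both",V,[.01,.09,.18,.01,.07,.18,.01,.18]),("v1",V[:1],[.01,.09,.18]),("v2",V[1:],[.01,.07,.18,.01,.18])):
    o=least_squares(res,[.567,-.213,-.1,0]+z0,args=(vv,));q=o.x
    print(n,q[:2].round(4),np.degrees(q[2]).round(2),"dz",q[3].round(4),o.fun.round(1).tolist())
    c,s=np.cos(q[2]),np.sin(q[2]);print(" seat",q[0]-.08*c,q[1]-.08*s)
E
python3 fit.py
```

```text
both [ 0.5719 -0.2194] -7.98 dz -0.0021 [-0.2, -0.5, -0.1, -0.9, 0.4, 1.6, 0.4, 1.2, -0.6, -0.2, 0.2, 0.1, -0.4, -0.1, 0.1, -1.3, 0.2, -1.1, -0.8, 1.3, -0.8, 0.7, 0.0, -0.0, 0.4, -0.1, 0.8, -0.2, -0.3, 0.1, 0.5, -0.1]
 seat 0.49269138605004525 -0.20826421168355025
v1 [ 0.5662 -0.2173] -2.68 dz 0.0018 [-0.4, -1.1, -0.5, -0.4, 0.6, 0.6, 0.5, 1.0, -0.5, -0.1, 0.4, 0.1, -0.2, -0.0]
 seat 0.4863025931352946 -0.2135967555324411
v2 [ 0.5673 -0.2206] -11.04 dz 0.0014 [0.2, -1.3, 0.5, -0.4, -1.0, 1.0, -0.8, 1.1, -0.2, 0.1, 0.1, -0.0, 0.5, -0.1, -0.2, 0.0, 0.6, -0.1]
 seat 0.48882346900459134 -0.2052528483316734
```

Both views agree with the lamp head and the foot plate: face centre at (0.570, −0.219) and yaw −8°. I'll go down and over to the pre-insertion pose.

```bash
cat >> h.py <<'E'
OFF=[-.001,-.0004,-.0005]
FACE=np.array([.570,-.2192,0]);YAW=-8.1
def seatp(d,z):
    h=R.from_euler("z",YAW,degrees=True).apply([1,0,0]);W=FACE-d*h;W[2]=z;return htcp(W,YAW)
E
python3 - <<'E'
from h import *
M=tgt(YAW);print(delta(htcp((.40,-.31,.144),YAW),M));print(delta(seatp(.135,.144),M))
E
```

```text
([65.3, 9.1, 80.9], [0.09, -0.06, 0.05])
([48.4, 122.9, 92.9], [0.09, -0.06, 0.05])
```

Emit:
jog_arm([
  {"slide":[22,3,27],"angular":[0.1,-0.1,0],"fingers":1},
  {"slide":[44,6,54],"angular":[0.1,-0.1,0],"fingers":1},
  {"slide":[65,9,81],"angular":[0.1,-0.1,0],"fingers":1},
  {"slide":[62,30,84],"angular":[0.1,-0.1,0],"fingers":1},
  {"slide":[58,60,87],"angular":[0.1,-0.1,0],"fingers":1},
  {"slide":[54,90,90],"angular":[0.1,-0.1,0],"fingers":1},
  {"slide":[50,112,92],"angular":[0.1,-0.1,0],"fingers":1},
  {"slide":[48.5,123,93],"angular":[0.1,-0.1,0],"fingers":1},
  {"slide":[48.5,123,93],"angular":[0.1,-0.1,0],"fingers":1},
  {"slide":[48.5,123,93],"angular":[0.1,-0.1,0],"fingers":1},
])

```text
clock: 10.32
tcp_pos: [0.4356, -0.1998, 0.1436]
orientation: [0.301, 0.066, 0.951, -0.022]
wrist_force: [-0.2, -0.6, -2.1]
finger_gap: 0.029
grip_force: 70.3
```

```bash
python3 - <<'E'
from h import *
for i in range(6): s=read_camera("scene")
ps=cur();M=tgt(YAW);st=get_state();print(st["clock"],st["wrist_force"],st["joint_pos"])
for d in(.135,.105,.096,.08):print(d,delta(seatp(d,.144),M))
# scene check of the claw: where is the upper claw tip region vs predicted
t=read_camera("top")
g=ps[0]-R.from_euler("z",YAW,degrees=True).apply(OFF);Rz=R.from_euler("z",YAW,degrees=True)
print("pred grip",g,"upper_claw top/scene px",proj(t,g+Rz.apply([.08,0,.066])),proj(s,g+Rz.apply([.08,0,.066])),"slot",proj(s,[.57,-.2192,.19]))
for n,p in(("t",t),("s",s)):
  for k in("upper_claw","top_slot","hanger_grip"):print(n,k,[(d["point"],round(d["p"],2)) for d in tip_of(k,p)[:3]])
x,y=map(int,proj(s,[.55,-.21,.15]))
cv2.imwrite("pics/s2.png",cv2.resize(s["color"][y-60:y+60,x-80:x+80],(800,600),interpolation=2)[...,::-1])
E
```

```text
10.6167 [ 0.01392792  0.61934976 -1.7787304 ] [-0.82987447 -0.17324667 -0.92838319  0.31849689  0.37247397 -0.59238714]
0.135 ([0.1, 0.9, -0.1], [-0.07, 0.05, -0.01])
0.105 ([-24.5, 0.9, 17.2], [-0.07, 0.05, -0.01])
0.096 ([-31.9, 0.9, 22.3], [-0.07, 0.05, -0.01])
0.08 ([-45.0, 1.0, 31.5], [-0.07, 0.05, -0.01])
pred grip [ 0.43630152 -0.20109599  0.14399599] upper_claw top/scene px [350.18522275 216.55718056] [150.2548873  204.54269505] slot [157.93921837 223.46245875]
t upper_claw [([350.8, 218.8], 0.86), ([169.9, 262.3], 0.86), ([186.6, 119.9], 0.72)]
t top_slot [([349.5, 200.3], 0.63)]
t hanger_grip [([152.7, 234.5], 0.89), ([218.7, 142.6], 0.86), ([339.8, 245.1], 0.56)]
s upper_claw [([289.7, 139.0], 0.68)]
s top_slot [([159.8, 221.1], 0.61)]
s hanger_grip [([314.7, 167.1], 0.82), ([339.2, 249.4], 0.73)]
```

View pics/s2.png

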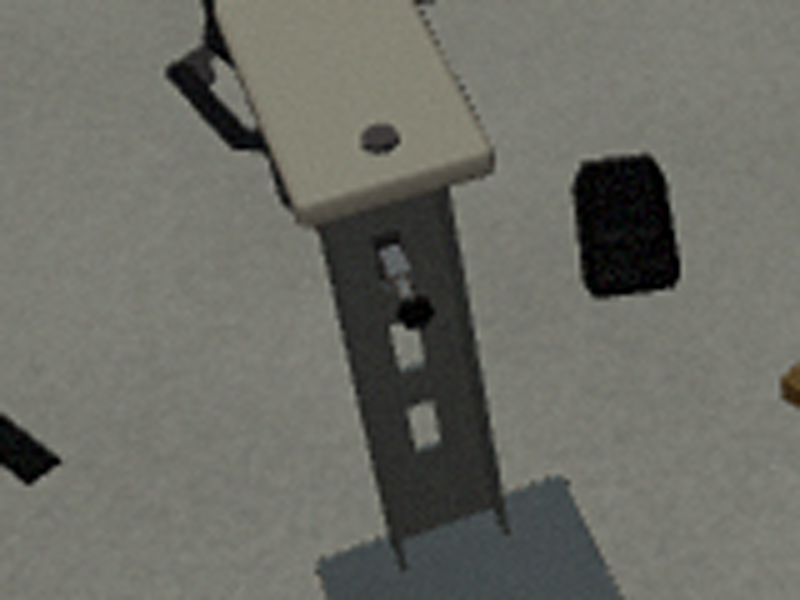

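The scene picture shows the post from behind, with the slots clear. In the top view the claw is within 1 px of the prediction. I'll advance slowly, watching the force.

Emit:
jog_arm([
  {"slide":[-12,0.9,8.5],"angular":[0,0,0],"fingers":1},
  {"slide":[-24.5,0.9,17],"angular":[0,0,0],"fingers":1},
  {"slide":[-29,0.9,20.5],"angular":[0,0,0],"fingers":1},
  {"slide":[-32,0.9,22.5],"angular":[0,0,0],"fingers":1},
  {"slide":[-34,0.9,24],"angular":[0,0,0],"fingers":1},
  {"slide":[-36,0.9,25],"angular":[0,0,0],"fingers":1},
  {"slide":[-37.5,0.9,26.5],"angular":[0,0,0],"fingers":1},
  {"slide":[-37.5,0.9,26.5],"angular":[0,0,0],"fingers":1},
  {"slide":[-37.5,0.9,26.5],"angular":[0,0,0],"fingers":1},
])

```text
clock: 11.72
tcp_pos: [0.4807, -0.2058, 0.1431]
orientation: [0.3, 0.067, 0.951, -0.022]
wrist_force: [-0.5, -0.5, -1.9]
finger_gap: 0.0289
grip_force: 70.2
```

```bash
cat >chk.py <<'E'
from h import *
M=tgt(YAW);st=get_state();h=R.from_euler("z",YAW,degrees=True)
g=np.array(st["tcp_pos"])-h.apply(OFF);print("d,lat,z mm",(h.inv().apply(FACE-g)*1e3*[1,-1,-1]).round(1),"F(h)",h.inv().apply(st["wrist_force"]).round(1),"T",np.round(h.inv().apply(st["ft_torque"]),2),"rot",delta(g,M)[1],st["finger_gap"],st["clock"])
E
python3 chk.py
```

```text
d,lat,z mm [ 89.3   1.1 143.6] F(h) [-0.5 -0.6 -1.9] T [0.02 0.71 0.  ] rot [-0.02, 0.03, 0.05] 0.028933872023705915 11.7167
```

```bash
python3 - <<'E'
from h import *
for i in range(4): read_camera("top")
E
python3 chk.py
```

```text
d,lat,z mm [ 89.3   1.  143.8] F(h) [-0.6 -0.6 -2.1] T [-0.03  0.77 -0.02] rot [-0.03, 0.05, 0.05] 0.0290589857428561 11.9167
```

Emit:
jog_arm([
  {"slide":[0,-0.9,0],"angular":[0,0,0],"fingers":1},
  {"slide":[-1,-0.9,0.7],"angular":[0,0,0],"fingers":1},
  {"slide":[-2,-0.9,1.4],"angular":[0,0,0],"fingers":1},
  {"slide":[-3,-0.9,2.1],"angular":[0,0,0],"fingers":1},
  {"slide":[-4,-0.9,2.8],"angular":[0,0,0],"fingers":1},
  {"slide":[-5,-0.9,3.5],"angular":[0,0,0],"fingers":1},
  {"slide":[-5,-0.9,3.5],"angular":[0,0,0],"fingers":1},
  {"slide":[-5,-0.9,3.5],"angular":[0,0,0],"fingers":1},
])

```text
clock: 12.58
tcp_pos: [0.4869, -0.2076, 0.1432]
orientation: [0.3, 0.067, 0.951, -0.022]
wrist_force: [0.0, 0.4, -1.4]
finger_gap: 0.0291
grip_force: 70.2
```

```bash
python3 chk.py
```

```text
d,lat,z mm [ 82.9   0.2 143.7] F(h) [-0.   0.4 -1.4] T [ 0.06  0.86 -0.04] rot [-0.01, 0.04, 0.07] 0.029075921920179163 12.5833
```

Emit:
jog_arm([
  {"slide":[-1,0,0.7],"angular":[0,0,0],"fingers":1},
  {"slide":[-2,0,1.4],"angular":[0,0,0],"fingers":1},
  {"slide":[-3,0,2.1],"angular":[0,0,0],"fingers":1},
  {"slide":[-4,0,2.8],"angular":[0,0,0],"fingers":1},
  {"slide":[-5,0,3.5],"angular":[0,0,0],"fingers":1},
  {"slide":[-5,0,3.5],"angular":[0,0,0],"fingers":1},
  {"slide":[-5,0,3.5],"angular":[0,0,0],"fingers":1},
])

```text
clock: 13.17
tcp_pos: [0.4927, -0.2084, 0.143]
orientation: [0.3, 0.067, 0.951, -0.021]
wrist_force: [-3.6, 0.1, -2.3]
finger_gap: 0.0287
grip_force: 70.4
```

```bash
python3 chk.py
```

```text
d,lat,z mm [ 77.1   0.2 143.5] F(h) [-3.6 -0.4 -2.3] T [-0.01  1.13 -0.04] rot [-0.01, 0.01, 0.05] 0.028652771686443076 13.1667
```

The axial force of 3.6 N looks like the catch being pushed back, so the claws seem to be inside. Next I'll continue until the plate meets the face.

Emit:
jog_arm([
  {"slide":[-0.8,0,0.6],"angular":[0,0,0],"fingers":1},
  {"slide":[-1.6,0,1.1],"angular":[0,0,0],"fingers":1},
  {"slide":[-2.4,0,1.7],"angular":[0,0,0],"fingers":1},
  {"slide":[-3.2,0,2.3],"angular":[0,0,0],"fingers":1},
  {"slide":[-3.2,0,2.3],"angular":[0,0,0],"fingers":1},
])

```text
clock: 13.58
tcp_pos: [0.4947, -0.2083, 0.1418]
orientation: [0.298, 0.068, 0.952, -0.021]
wrist_force: [-16.1, 2.8, 5.0]
finger_gap: 0.0291
grip_force: 72.2
```

```bash
python3 chk.py
```

```text
d,lat,z mm [ 75.1   0.6 142.3] F(h) [-16.3   0.5   5. ] T [-0.09  2.09 -0.21] rot [-0.02, -0.2, -0.06] 0.029092755139433015 13.5833
```

The plate has met the face: 16 N at d≈75.5, about 8 mm after the catch engaged. I'll back off to mid-play and lower.

Emit:
jog_arm([
  {"slide":[2.5,-0.3,-1.7],"angular":[0,0,0],"fingers":1},
  {"slide":[2.5,-0.3,-1.7],"angular":[0,0,0],"fingers":1},
  {"slide":[3.6,-0.3,0],"angular":[0,0,0],"fingers":1},
  {"slide":[4.8,-0.3,1.6],"angular":[0,0,0],"fingers":1},
  {"slide":[5.9,-0.3,3.2],"angular":[0,0,0],"fingers":1},
  {"slide":[7.1,-0.3,4.9],"angular":[0,0,0],"fingers":1},
  {"slide":[7.1,-0.3,4.9],"angular":[0,0,0],"fingers":1},
])

```text
clock: 14.17
tcp_pos: [0.4941, -0.2092, 0.1352]
orientation: [0.301, 0.067, 0.951, -0.022]
wrist_force: [-4.4, 0.5, -1.9]
finger_gap: 0.0291
grip_force: 70.6
```

```bash
python3 chk.py
```

```text
d,lat,z mm [ 75.5  -0.4 135.7] F(h) [-4.5 -0.1 -1.9] T [ 0.02  1.   -0.02] rot [-0.04, 0.09, 0.07] 0.029143418665521077 14.1667
```

Emit:
jog_arm([
  {"slide":[1.1,0.2,1.6],"angular":[0,0,0],"fingers":1},
  {"slide":[2.3,0.2,3.3],"angular":[0,0,0],"fingers":1},
  {"slide":[3.4,0.2,4.9],"angular":[0,0,0],"fingers":1},
  {"slide":[4.6,0.2,6.5],"angular":[0,0,0],"fingers":1},
  {"slide":[5.2,0.2,7.4],"angular":[0,0,0],"fingers":1},
  {"slide":[5.2,0.2,7.4],"angular":[0,0,0],"fingers":1},
])

```text
clock: 14.67
tcp_pos: [0.4936, -0.2086, 0.1257]
orientation: [0.3, 0.067, 0.951, -0.021]
wrist_force: [-3.7, -0.5, 0.4]
finger_gap: 0.029
grip_force: 70.7
```

```bash
python3 chk.py
```

```text
d,lat,z mm [7.610e+01 1.000e-01 1.262e+02] F(h) [-3.6 -1.   0.4] T [-0.    0.95 -0.03] rot [-0.01, 0.02, 0.05] 0.029028460243684044 14.6667
```

Emit:
jog_arm([
  {"slide":[0.6,0,0.8],"angular":[0,0,0],"fingers":1},
  {"slide":[1.1,0,1.6],"angular":[0,0,0],"fingers":1},
  {"slide":[1.7,0,2.5],"angular":[0,0,0],"fingers":1},
  {"slide":[2.3,0,3.3],"angular":[0,0,0],"fingers":1},
  {"slide":[2.3,0,3.3],"angular":[0,0,0],"fingers":1},
])

```text
clock: 15.08
tcp_pos: [0.494, -0.2088, 0.122]
orientation: [0.3, 0.067, 0.951, -0.022]
wrist_force: [-0.4, -0.4, -1.8]
finger_gap: 0.029
grip_force: 70.4
```

```bash
python3 chk.py
```

```text
d,lat,z mm [ 75.7  -0.  122.5] F(h) [-0.3 -0.5 -1.8] T [-0.    0.81  0.01] rot [-0.02, 0.06, 0.07] 0.029016116334346805 15.0833
```

The catch force has vanished, so the catch has snapped over. I'll press down until the necks rest on the slot edges.

Emit:
jog_arm([
  {"slide":[0.6,0,0.8],"angular":[0,0,0],"fingers":1},
  {"slide":[1.1,0,1.6],"angular":[0,0,0],"fingers":1},
  {"slide":[1.5,0,2.1],"angular":[0,0,0],"fingers":1},
  {"slide":[1.5,0,2.1],"angular":[0,0,0],"fingers":1},
])

```text
clock: 15.42
tcp_pos: [0.4944, -0.209, 0.1208]
orientation: [0.302, 0.067, 0.951, -0.022]
wrist_force: [-9.4, 3.4, 8.0]
finger_gap: 0.0289
grip_force: 72.1
```

```bash
python3 chk.py
```

```text
d,lat,z mm [ 7.530e+01 -1.000e-01  1.213e+02] F(h) [-9.7  2.   8. ] T [0.23 0.31 0.2 ] rot [-0.03, 0.2, 0.1] 0.02893026495375281 15.4167
```

Emit:
jog_arm([
  {"slide":[0,0,-1.5],"angular":[0,0,0],"fingers":1},
  {"slide":[0,0,-1.5],"angular":[0,0,0],"fingers":1},
  {"slide":[0,0,-1.5],"angular":[0,0,0],"fingers":0.6},
  {"slide":[0,0,-1.5],"angular":[0,0,0],"fingers":0.3},
  {"slide":[0,0,-1.5],"angular":[0,0,0],"fingers":0},
  {"slide":[0,0,-1.5],"angular":[0,0,0],"fingers":0},
  {"slide":[0,0,-1.5],"angular":[0,0,0],"fingers":0},
  {"slide":[0,0,-1.5],"angular":[0,0,0],"fingers":0},
])

```text
clock: 16.08
tcp_pos: [0.4929, -0.2086, 0.1206]
orientation: [0.3, 0.067, 0.951, -0.022]
wrist_force: [-0.2, 0.2, 0.2]
finger_gap: 0.0854
grip_force: 0.0
```

Emit:
jog_arm([
  {"slide":[0,0,-15],"angular":[0,0,0],"fingers":0},
  {"slide":[0,0,-40],"angular":[0,0,0],"fingers":0},
  {"slide":[0,0,-70],"angular":[0,0,0],"fingers":0},
  {"slide":[0,0,-100],"angular":[0,0,0],"fingers":0},
  {"slide":[0,0,-120],"angular":[0,0,0],"fingers":0},
  {"slide":[0,0,-120],"angular":[0,0,0],"fingers":0},
  {"slide":[0,0,-120],"angular":[0,0,0],"fingers":0},
])

```text
clock: 16.67
tcp_pos: [0.425, -0.1997, 0.2204]
orientation: [0.301, 0.067, 0.951, -0.023]
wrist_force: [0.1, 0.0, -0.5]
finger_gap: 0.0854
grip_force: 0.0
```

```bash
python3 - <<'E'
from h import *
for i in range(5): s=read_camera("scene")
ps=cur();w=read_camera("wrist");st=get_state();print(st["clock"],st["wrist_force"],st["finger_gap"])
Rz=R.from_euler("z",YAW,degrees=True)
for l in((-.038,.015,-.024),(-.038,-.015,-.024),(-.038,.015,.026),(-.038,-.015,.026),(.074,.02,.086),(.074,-.02,.086)):print(l,(wproj(w,np.array([.570,-.2192,.124])+Rz.apply([-.08,0,0])+Rz.apply(l),ps)*1.171).round(0))
a=cv2.resize(w["color"],(600,450));x,y=map(int,proj(s,[.55,-.21,.15]))
b=cv2.resize(s["color"][y-45:y+45,x-20:x+20],(200,450),interpolation=2)
cv2.imwrite("pics/f.png",np.hstack([a,b])[...,::-1])
E
```

```text
16.9667 [ 1.33505457 -0.5886004  -0.36277998] 0.08532462993275933
(-0.038, 0.015, -0.024) [322. 163.]
(-0.038, -0.015, -0.024) [279. 163.]
(-0.038, 0.015, 0.026) [325. 218.]
(-0.038, -0.015, 0.026) [275. 218.]
(0.074, 0.02, 0.086) [326. 366.]
(0.074, -0.02, 0.086) [275. 366.]
```

View pics/f.png

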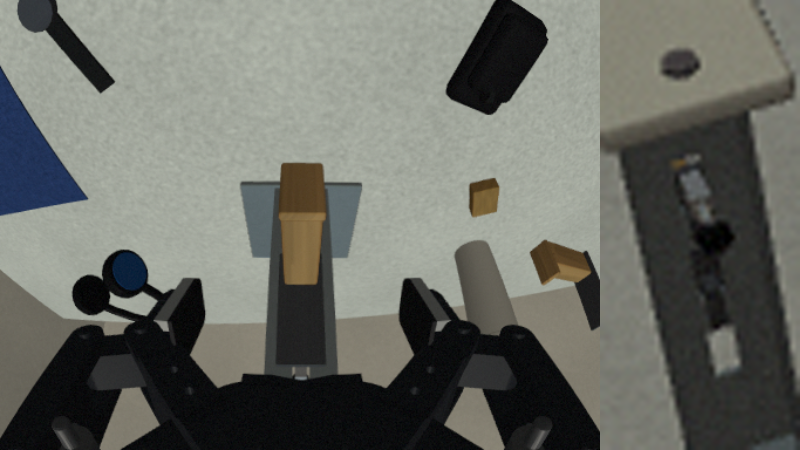

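The hanger hangs in the top two slots, centred and level: its stop base is at row 163 and its plate top at row 364, both as predicted for the seat. The bystanders haven't moved and the gripper is clear.

```bash
python3 -c "
from workcell import *
print(hand_in())"
```

```text
the job is handed in; nothing more can be done
None
```

The hanger now hangs level in the top two slots with the spring catch snapped over the upper claw, the gripper is clear and the bystanders were not touched; I handed the job in about 17 s into the 59 s allowed, and no verdict came back.

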